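# Burner off, wok lid onto its sloped rest

## Robot

A 6-joint arm with a two-finger parallel gripper is mounted at the origin on the work surface. World frame = base frame: x ahead of the robot, y to its left, z up, the work surface at z = 0. Lengths are in m, angles in rad, forces in N, time in s.
With the tool pointing down it reaches from about 0.25 to 0.725 m from the base axis. Payload 4 kg.
Tool frame: the origin (TCP) lies midway between the tips of the shut fingers; the grasp point (between the pads) lies 19 mm behind it; z points along the fingers, y is the line along which they close (so a half turn about z gives the same grasp; the last joint's range is limited). The gripper opens to 85 mm and grips with 20 to 120 N. Pads are 22 mm wide; open, the fingers measure 114 mm over their backs; the gripper's body (76 mm by 85 mm) begins 54 mm behind the grasp point. The pads swing forward as they close: fully open they stand 13 mm farther back than shut.
Start: joints at [-1.275, 0.241, 0.005, 1.335, 0, 1.571], TCP at [0.146, -0.478, 0.231] pointing down, gripper open.
Joint ranges: [-2.72, 2.72], [-1.05, 1.87], [-1.09, 1.28], [-1.99, 2.15], [-1.42, 1.44], [-3.14, 3.14]. Speed limits (rad/s): [2.79, 2.79, 3.14, 3.14, 3.14, 3.14].

## Interface

Orientations are given as a unit quaternion [x, y, z, w].
In Python, from workcell import monitor, vision, job gives the robot as it stands.
- The arm moves only by the tool move_arm, never from a script. Its argument "moves" is a list that holds one entry, the list of rows, each a list of 5 numbers: the shift along the world's x, y, z in m, then the turn about the world's z in degrees, then the opening in per cent of the stroke, from 0 (shut) to 100 (fully open). In form: [[[x, y, z, turn, gripper], ...]]. A call has 1 to 5 rows; each row is the pose to reach, as a shift and turn from the pose commanded when the call began; what a row does not reach only later rows make up. A row lasts 1/8 s, in which the tool goes at most 62.5 mm and 10.7 degrees, less where a joint would pass 70% of its speed; a pose out of reach is approached as far as the arm can. A call with a gripper value outside its range is refused whole. The fingers move at their own pace and stop on an object; the grip force is fixed at half the most. Time passes only in rows, so rows that repeat a pose let the fingers close. It gives the time, the measured TCP pose, the force, the opening and the grip force at its end, in the units of the state.
- monitor.get_obs(): the state, without advancing time (a new reading comes with each control period).
- vision.camera(name): name is "side" or "top" or "wrist"; returns a dict with "color" (420x560x3 uint8, red, green, blue), "camera_matrix" (3x3 intrinsics, pixels), "eye" and "attitude" of the camera in the world; the wrist camera has in their place "hand_eye" (4x4, takes a point from camera to tool coordinates, whose origin is the TCP and whose axes are the flange's). Camera axes: x right, y up, looking along -z (the intrinsics and any distortion apply to the point x, -y, -z); pixel columns grow to the right and rows downward; lengths in m; the calibration is good to about 2 mm. A picture is of the moment at which its call begins: read the wrist's pose just before it. There is no depth.
- job.job_done(): hands the job in; it is judged then, once.
The state is a dict: "clock": time; "joint_pos": joint angles; "joint_vel": joint speeds; "tau": joint torques, N m; "eef_pos": TCP position; "tool_rot": TCP orientation; "ft_force": force on the tool from outside, world axes, zero at the start; "ft_torque": the same for the moment, N m; "grip_width": finger opening in m; "grasp_force": force on a finger pad.
Only numpy, scipy, OpenCV 4.12 (cv2) and the standard library are available. Lean on these libraries where they do the work, as an engineer would, in place of code of your own. Each camera call takes 0.05 s, during which the arm holds its last target. There are 200 camera calls.

## Task

The burner was left on with the wok lid lying on its grate. Turn the burner knob clockwise to off, then lift the lid by its black knob and set it down knob-up on the two sloped rails of the lid rest, its lower edge at the two red stops, and let go. Leave the other things on the counter where they are.

Things in the scene. Friction and masses are not known exactly. Their poses are not given: they have to be found in the camera images.
- hob: Fixed single-burner hob: black plate 270 (x) x 300 (y) mm, deck 14.5 mm high; origin at the centre of its underside. In its frame the burner axis is at x +30, y +45 mm, with four black grate arms (top 45 mm above the counter, reaching 92 mm from that axis); the burner knob's axis is at x -75, y -100 mm.
- burner_knob (a joint): Black burner knob, 60 mm across, on the hob, vertical axis. 0 is full flame; the value grows clockwise seen from above to the end stop at 1.40 rad, off; starts at 0.1 to 0.5. Its raised bar lies along the hob's x axis at 0, so the bar's yaw is the hob's yaw minus this value; at off it lines up with two red dots on the deck. Stays where left.
- burner_knob_grip (a point): Point on the burner knob's axis at the height to grip its raised bar, 51.5 mm above the counter. The bar is 57 mm long, 14 mm thick and stands 30 mm above the knob's disc, its top 7 mm above this point; the fingers close across it. Turns with the knob: x runs along the bar.
- wok_lid: Loose round aluminium wok lid, 190 mm diameter, 0.22 to 0.45 kg, flat underside, rim 6 mm thick, dome rising to 33 mm; on top a black cylindrical knob, 32 mm diameter, from 41 to 71 mm above the underside (18 mm stem below). Origin: centre of the underside; z up through the knob. Starts level on the hob's grate, underside 45 mm above the counter.
- lid_rest: Fixed lid rest: wooden base 170 x 150 x 8 mm carrying four steel legs and the sloped cradle. Origin: centre of its underside; its x axis points horizontally towards the high end of the slope.
- cradle: Sloped top of the lid rest: two steel rails, 12 mm wide, 185 mm long, centres at y +50 and -50 mm, sloping 0.40 rad, each with a red stop at its low end (face at x -85.5 mm, 24 mm tall). Origin: the lid's underside centre belongs here (105 mm above the counter, level with the rail tops, lid 1 mm off both stops); x runs up the slope, z normal to it, up.
- amber_bottle: Bystander: closed amber glass bottle, 60 mm diameter, 190 mm tall, standing; origin under its centre.
- garlic_crusher: Bystander: yellow plastic garlic crusher, about 165 x 70 x 33 mm, lying flat; origin near its middle, underneath.
- silicone_brush: Bystander: hard red silicone brush with a wooden handle, 205 mm long along its x axis, 18 mm high, lying flat between hob and lid rest; origin near its middle, underneath.
- coaster_set: Bystander: stack of round wooden coasters on a dark base (one piece), 104 mm diameter, 49 mm high; origin under its centre.
- mug: Bystander: blue mug, 80 mm diameter, 90 mm tall, handle to its +y; origin under its centre.
- salt_jar: Bystander: glass jar with red lid, 72 mm diameter, 100 mm tall; origin under its centre.

How it is judged:
On the way, in this order (a step that is already met when the one before it is completed fails the run):
1. The burner knob is turned to off (1.28 rad or more; end stop 1.40) while the lid still lies on the grate, within 20 mm of its start (value of joint burner_knob above 1.28 rad and distance of wok_lid from where it was at the start of the episode below 0.02 m), for 0.2 s.
2. Set down, not dropped: with the fingers still on it for 0.1 s, the lid rests on the cradle within 12 mm of its place along and across the rails, 8 mm normal to them, 0.12 rad of their slope (x of wok_lid in the frame of cradle between -0.012 and 0.012 m and y of wok_lid in the frame of cradle between -0.012 and 0.012 m and z of wok_lid in the frame of cradle between -0.008 and 0.008 m and angle between the z axis of wok_lid and the z axis of cradle, either way round below 0.12 rad and angle between wok_lid's own z axis and vertical below 0.7 rad and contact force between the fingers and wok_lid above 0.5 N and contact force between wok_lid and cradle above 0.3 N), for 0.1 s.
At the end, for the whole second after the job is handed in: The burner knob is off (1.28 rad or more). The lid, released and still (under 20 mm/s), lies knob-up on the rails of the cradle: its underside centre within 8 mm of the cradle's origin along and across the rails and within 5 mm normal to them, its axis within 0.06 rad of the rails' normal (value of joint burner_knob above 1.28 rad and x of wok_lid in the frame of cradle between -0.008 and 0.008 m and y of wok_lid in the frame of cradle between -0.008 and 0.008 m and z of wok_lid in the frame of cradle between -0.005 and 0.005 m and angle between the z axis of wok_lid and the z axis of cradle, either way round below 0.06 rad and angle between wok_lid's own z axis and vertical below 0.7 rad and contact force between wok_lid and cradle above 0.3 N and linear speed of wok_lid below 0.02 m/s); the robot touches nothing.
It fails at once if The lid is moved more than 30 mm before the burner is off (knob under 1.28 rad) (distance of wok_lid from where it was at the start of the episode above 0.03 m and value of joint burner_knob below 1.28 rad).
It fails at once if A bystander (bottle, garlic crusher, brush, coaster set, mug or salt jar) moves more than 25 mm or tips more than 0.3 rad (distance of any of amber_bottle, garlic_crusher, silicone_brush, coaster_set, mug, salt_jar from where it was at the start of the episode above 0.025 m or angle between any of amber_bottle, garlic_crusher, silicone_brush, coaster_set, mug, salt_jar's own z axis and vertical above 0.3 rad).
It also fails if it takes over 48 s, if anything falls off the work surface, if the arm or the gripper's body presses on something with over 40 N, if the wrist force passes 120 N, or if a joint passes its speed limit or range.

## Working session

There is one attempt and no reset: what is moved stays moved. The work goes in short steps, Python scripts to look and compute and a tool call to move; the robot and the scene stay as the last step left them, time stands still between calls to the robot, and variables do not carry over. Pictures are saved under pics/ and viewed, at most 10 in all, crops included, and the job is handed in when it is done.

Besides the shell and the picture viewer there is one more tool, called in YAML: its name, and indented under it one key for each argument. move_arm: Moves the arm, as the interface text tells. Its arguments: {"type":"object","properties":{"moves":{"type":"array","items":{"type":"array","items":{"type":"array","items":{"type":"number"}}}}},"required":["moves"]}

```bash
ls; mkdir -p pics; cat > h.py <<'E'
import numpy as np,cv2
from workcell import monitor,vision,job
from scipy.spatial.transform import Rotation as R
def cam(n):
    o=monitor.get_obs(); c=vision.camera(n); 
    return o,c
E
python3 - <<'E'
from h import *
import pickle
o=monitor.get_obs();print(o['clock'],o['eef_pos'],o['tool_rot'])
for n in ['top','side']:
    c=vision.camera(n);cv2.imwrite(f'pics/{n}0.png',c['color'][:,:,::-1]);pickle.dump(c,open(n+'.pkl','wb'))
    print({k:v for k,v in c.items() if k!='color'})
E
```

```text
pics
0.0 [ 0.14557298 -0.47768723  0.23042682] [ 9.89082754e-01  1.47357576e-01 -1.65229217e-04 -1.01126902e-03]
{'camera_matrix': array([[481.10853619,   0.        , 282.50596004],
       [  0.        , 481.10853619, 213.27611484],
       [  0.        ,   0.        ,   1.        ]]), 'eye': array([ 0.38071235, -0.00744149,  1.45751027]), 'attitude': array([ 0.05304956, -0.06139891, -0.70200749,  0.70753191])}
{'camera_matrix': array([[525.16328501,   0.        , 283.20943109],
       [  0.        , 525.16328501, 217.60065996],
       [  0.        ,   0.        ,   1.        ]]), 'eye': array([0.44759312, 1.2659944 , 1.10351946]), 'attitude': array([-0.0265192 ,  0.43570188,  0.89843841, -0.04763433])}
```

View pics/top0.png

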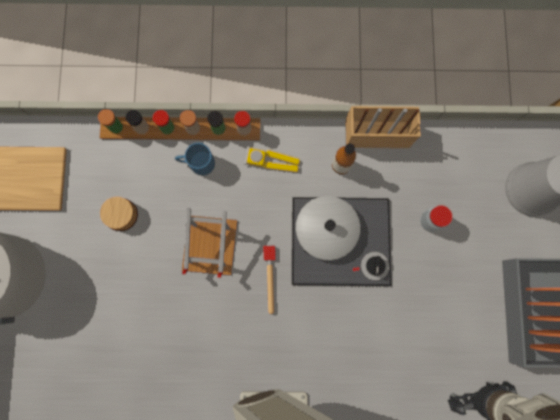

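View pics/side0.png

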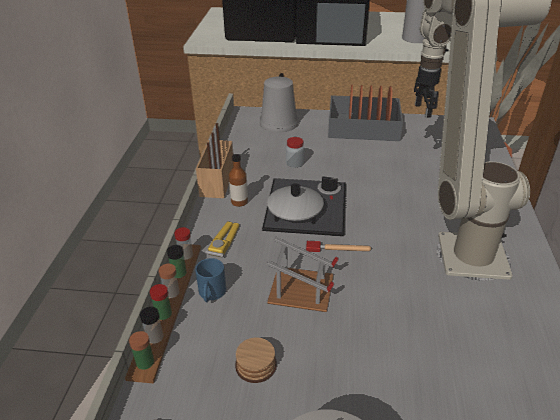

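Top view: hob corners about (292,198)-(390,285), lid knob (330,226), burner knob (375,265), rest rails from (188,210)/(224,212) to (185,270)/(220,272), with the red stops at the low-x end. I'll enlarge these next.

```bash
python3 - <<'E'
from h import *
t=cv2.imread('pics/top0.png');s=cv2.imread('pics/side0.png')
def cr(im,x,y,w,h,k): return cv2.resize(im[y:y+h,x:x+w],None,fx=k,fy=k,interpolation=cv2.INTER_CUBIC)
# each 400x300
a=cr(t,280,190,120,100,3.0);a=cv2.resize(t[190:290,285:400],(400,348),interpolation=cv2.INTER_CUBIC)
A=cr(t,285,192,100+15,96,3.4)
f=lambda im,x,y,w,h:cv2.resize(im[y:y+h,x:x+w],(400,300),interpolation=cv2.INTER_CUBIC)
o=np.vstack([np.hstack([f(t,280,195,120,90+0),f(t,160,200,100,75)]),np.hstack([f(s,260,170,100,75),f(s,260,230,100,75)])])
cv2.imwrite('pics/crop.png',o)
E
```

```text
(no output)
```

View pics/crop.png

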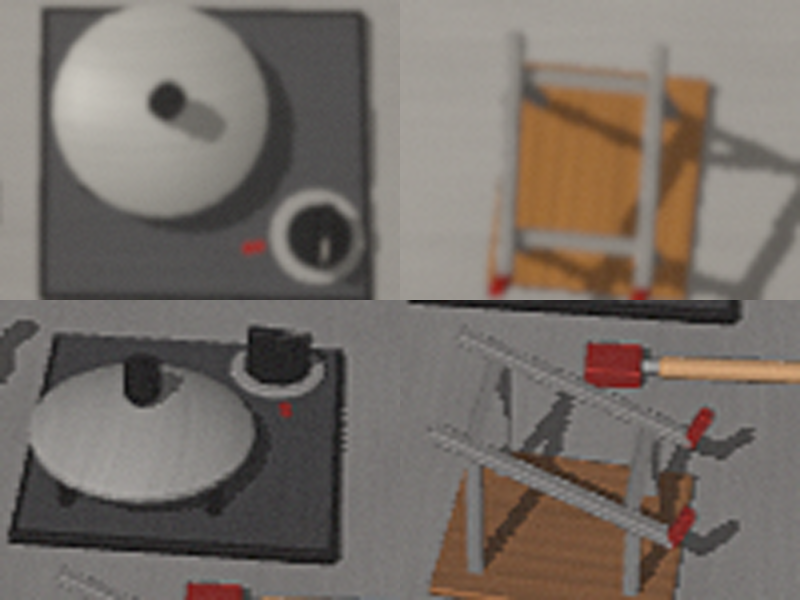

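Crops: the hob deck corners, lid knob top, bar with its white mark (bar roughly along x) and the rails and stops all read clearly. I'll fit the poses.

```bash
cat >> h.py <<'E'
def proj(c,P):
    A=R.from_quat(c['attitude']).as_matrix(); p=(np.atleast_2d(P)-c['eye'])@A
    K=c['camera_matrix']; q=np.c_[p[:,0],-p[:,1],-p[:,2]]@K.T
    return q[:,:2]/q[:,2:]
def rz(a): return R.from_euler('z',a).as_matrix()
E
cat > fit.py <<'E'
from h import *
import pickle
from scipy.optimize import least_squares
T=pickle.load(open('top.pkl','rb'));S=pickle.load(open('side.pkl','rb'))
tl=lambda x,y:(280+x*.3-.35,195+y*.3-.35)
tr=lambda x,y:(160+(x-400)/4-.4,200+y/4-.4)
bl=lambda x,y:(260+x/4-.4,170+(y-300)/4-.4)
br=lambda x,y:(260+(x-400)/4-.4,230+(y-300)/4-.4)
def fit(obs,f,x0):
    def res(p): return np.concatenate([(proj(c,f(p,*m))-np.array(u)).ravel() for c,u,m in obs])
    s=least_squares(res,x0,loss='soft_l1');print(s.x.round(4),res(s.x).reshape(-1,2).round(1).tolist());return s.x
def pt(p,x,y,z): return np.r_[p[:2],0]+rz(p[2])@np.array([x,y,z])
d=.0145
hob=fit([(T,tl(43,9),(.135,.15,d)),(T,tl(362,11),(.135,-.15,d)),(S,bl(55,337),(.135,-.0+ .0-.15 if 0 else .15,d)) if 0 else (T,(291.5,285),(-.135,.15,d)),
 (S,bl(55,337),(.135,-.15,d)),(S,bl(343,350),(-.135,-.15,d)),(S,bl(12,540),(.135,.15,d)),(S,bl(337,557),(-.135,.15,d)),(T,(391,285),(-.135,-.15,d))],pt,[.4,-.15,0])
print('burner',pt(hob,.03,.045,0),'knob',pt(hob,-.075,-.1,0))
lid=fit([(T,tl(167,100),(0,0,.116)),(S,bl(142,358),(0,0,.116))],lambda p,x,y,z:np.array([p[0],p[1],z]),[.4,-.1])
print('lid rim px', [proj(T,[lid[0]+.095*np.cos(a),lid[1]+.095*np.sin(a),.048]).round(1).tolist() for a in (0,1.57,3.14,4.71)])
g=proj(T,[*pt(hob,-.075,-.1,0)[:2],.058]);print('knob px',g)
Sl=R.from_euler('y',-.4).as_matrix()
def cr(p,x,y,z): return np.r_[p[:2],.105]+rz(p[2])@Sl@np.array([x,y,z])
L=.185
for off in (None,):
  def f2(p,k,y,z): return cr(p,{'lo':-.0855,'hi':p[3]}[k],y,z)
  cra=fit([(T,tr(515,33),('hi',.05,0)),(T,tr(658,46),('hi',-.05,0)),(T,tr(506,275),('lo',.05,0)),(T,tr(643,288),('lo',-.05,0)),
  (S,br(460,334),('hi',-.05,0)),(S,br(431,431),('hi',.05,0)),(S,br(688,443),('lo',-.05,0)),(S,br(670,540),('lo',.05,0)),
  (S,br(709,410),('lo',-.05,.024)),(S,br(688,511),('lo',.05,.024))],f2,[.35,.27,0,.095])
E
python3 fit.py
```

```text
[ 0.5342 -0.1978  0.0027] [[-2.2, -0.8], [-0.0, -0.8], [-1.3, 0.8], [-0.5, -2.1], [0.4, -1.4], [-0.9, -2.0], [0.7, -1.0], [0.1, 1.3]]
burner [ 0.56403337 -0.15272214  0.        ] knob [ 0.45942351 -0.29800385  0.        ]
[ 0.5693 -0.1568] [[0.3, -0.2], [0.2, 0.7]]
lid rim px [[[327.2, 196.1]], [[295.4, 227.4]], [[327.7, 259.9]], [[359.6, 228.0]]]
knob px [[376.76879156 265.12852783]]
[ 0.5184  0.1993 -0.0878  0.0935] [[-1.0, 0.1], [-0.9, 0.3], [-1.6, 0.4], [-1.1, 0.4], [0.4, -1.4], [-0.1, -2.0], [0.1, -3.1], [0.0, -2.5], [-1.4, -0.1], [-0.6, -0.6]]
```

move_arm:
  moves:
    - [[0.06,0.035,0.02,0,100],[0.12,0.07,0.04,0,100],[0.18,0.1,0.06,0,100],[0.24,0.14,0.06,0,100],[0.27,0.16,0.06,0,100]]

```text
clock: 0.72
eef_pos: [0.4096, -0.3221, 0.2911]
tool_rot: [0.989, 0.147, 0.0, 0.0]
ft_force: [0.0, -1.5, -0.1]
grip_width: 0.0852
grasp_force: 0.0
```

```bash
python3 - <<'E'
from h import *
import pickle
o=monitor.get_obs();c=vision.camera('wrist');print(o['clock'],o['eef_pos'],o['tool_rot'],o['joint_pos'])
print(c['hand_eye'],c['camera_matrix'],c.keys())
pickle.dump((o,c),open('w1.pkl','wb'));cv2.imwrite('pics/w1.png',c['color'][:,:,::-1])
E
```

```text
0.725 [ 0.40955171 -0.3221449   0.29110771] [9.89105443e-01 1.47208611e-01 8.00834828e-05 2.02208071e-04] [-6.66409989e-01  2.66599805e-01  1.93607433e-01  1.49739993e+00
 -1.61159886e-04  2.17969154e+00]
[[ 9.99389189e-04  9.52905085e-01  3.03267043e-01  7.80893711e-02]
 [ 9.99999393e-01 -1.09285365e-03  1.38482640e-04  7.17809418e-04]
 [ 4.63387308e-04  3.03266721e-01 -9.52905599e-01 -1.43768589e-01]
 [ 0.00000000e+00  0.00000000e+00  0.00000000e+00  1.00000000e+00]] [[311.93524529   0.         276.39971244]
 [  0.         311.93524529 210.55177756]
 [  0.           0.           1.        ]] dict_keys(['color', 'camera_matrix', 'hand_eye'])
```

View pics/w1.png

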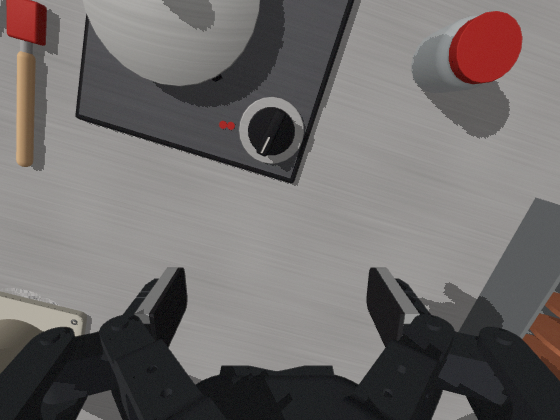

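The hob's knob is at about (271,130), with the white line at (263,153)-(272,137) and the red dots at (228,125). The tool yaw goes as j1 - j6, so I should turn positive.

```bash
cat >> h.py <<'E'
def ray(o,c,uv,z):
    K=c['camera_matrix'];Rt=R.from_quat(o['tool_rot']).as_matrix();H=c['hand_eye']
    out=[]
    for u,v in np.atleast_2d(uv):
        d=np.array([(u-K[0,2])/K[0,0],-(v-K[1,2])/K[1,1],-1]); d=Rt@H[:3,:3]@d; e=o['eef_pos']+Rt@H[:3,3]
        out.append(e+d*(z-e[2])/d[2])
    return np.array(out)
E
python3 - <<'E'
from h import *
im=cv2.imread('pics/w1.png');cv2.imwrite('pics/w1c.png',cv2.resize(im[90:170,215:315],None,fx=7,fy=7,interpolation=cv2.INTER_CUBIC))
E
```

```text
(no output)
```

View pics/w1c.png

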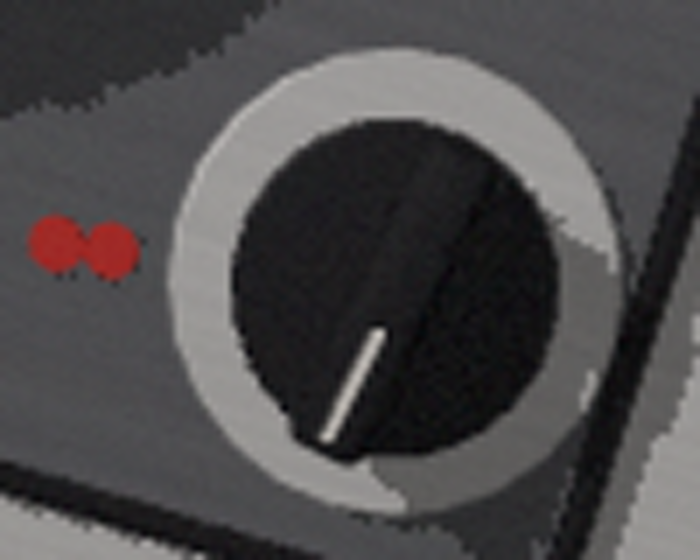

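```bash
python3 - <<'E'
from h import *
import pickle
o,c=pickle.load(open('w1.pkl','rb'))
f=lambda x,y:(215+x/7-.43,90+y/7-.43)
w=ray(o,c,[f(327,438),f(380,332),f(325,450),f(462,150)],.0585);print(w)
for a,b in((1,0),(3,2)): d=w[a]-w[b];print(np.degrees(np.arctan2(d[1],d[0])))
print('mid',w[2:].mean(0),'ring',ray(o,c,f(397,282),.016),'disc',ray(o,c,f(395,286),.0285))
r=ray(o,c,[f(55,243),f(112,250)],.0147);d=r[1]-r[0];print(r,np.degrees(np.arctan2(d[1],d[0])))
k=ray(o,c,[(78,117),(294,182)],.0145);d=k[0]-k[1];print(k,np.degrees(np.arctan2(d[1],d[0]))-90)
e=R.from_quat(o['tool_rot']).as_matrix()[:,1];print('tooly',np.degrees(np.arctan2(e[1],e[0])))
E
```

```text
[[ 0.43468443 -0.29633257  0.0585    ]
 [ 0.45425959 -0.29994866  0.0585    ]
 [ 0.4326322  -0.2965707   0.0585    ]
 [ 0.48615753 -0.30450745  0.0585    ]]
-10.46616559181491
-8.434371855420673
mid [ 0.45939486 -0.30053907  0.0585    ] ring [[ 0.46047797 -0.30037401  0.016     ]] disc [[ 0.46041665 -0.30021987  0.0285    ]]
[[ 0.44858002 -0.23765002  0.0147    ]
 [ 0.45045512 -0.24808109  0.0147    ]] -79.8092915628463
[[ 0.40289755 -0.05709415  0.0145    ]
 [ 0.4029653  -0.35019789  0.0145    ]] 0.013243563340793685
tooly -73.06960893118199
```

move_arm:
  moves:
    - [[0.02,0.01,-0.03,10.5,60],[0.0445,0.0175,-0.06,21,60],[0.0445,0.0175,-0.08,31.5,60],[0.0445,0.0175,-0.1,42,60],[0.0445,0.0175,-0.12,52.5,60]]

```text
clock: 1.4
eef_pos: [0.452, -0.3056, 0.1696]
tool_rot: [0.82, 0.572, -0.0, -0.001]
ft_force: [-0.4, 0.3, 0.2]
grip_width: 0.0514
grasp_force: 0.0
```

move_arm:
  moves:
    - [[0,0,0,10.5,60],[0,0,0,21,60],[0,0,0,31.5,60],[0,0,0,42,60],[0,0,0,52.5,60]]

```text
clock: 2.02
eef_pos: [0.4519, -0.3057, 0.1703]
tool_rot: [0.483, 0.876, 0.0, -0.001]
ft_force: [0.5, -0.4, -0.2]
grip_width: 0.0514
grasp_force: 0.0
```

move_arm:
  moves:
    - [[0,0,0,10,60],[0,0,0,20,60],[0,0,0,30,60],[0,0,0,40,60],[0,0,0,48.5,60]]

```text
clock: 2.65
eef_pos: [0.4519, -0.3057, 0.1703]
tool_rot: [0.081, 0.997, 0.0, -0.001]
ft_force: [0.5, -0.3, 0.6]
grip_width: 0.0514
grasp_force: 0.0
```

```bash
python3 - <<'E'
from h import *
o=monitor.get_obs();e=R.from_quat(o['tool_rot']).as_matrix()[:,1];print(o['eef_pos'],np.degrees(np.arctan2(e[1],e[0])),o['joint_pos'],o['grip_width'])
E
```

```text
[ 0.45192101 -0.30572487  0.17033763] 80.73139210017945 [-5.94768854e-01  3.64126305e-01  1.48700645e-02  1.22294508e+00
 -1.98671102e-05 -4.33001482e-01] 0.051359074024139424
```

move_arm:
  moves:
    - [[0.0083,0.0055,-0.05,0,60],[0.0083,0.0055,-0.1,0,60],[0.0083,0.0055,-0.125,0,60],[0.0083,0.0055,-0.1363,0,60],[0.0083,0.0055,-0.1363,0,60]]

```text
clock: 3.28
eef_pos: [0.4604, -0.3002, 0.0342]
tool_rot: [0.083, 0.997, 0.0, -0.001]
ft_force: [-0.6, -0.5, -0.2]
grip_width: 0.0511
grasp_force: 0.0
```

move_arm:
  moves:
    - [[0,0,0,0,10],[0,0,0,0,5],[0,0,0,0,0],[0,0,0,0,0],[0,0,0,0,0]]

```text
clock: 3.9
eef_pos: [0.4618, -0.3006, 0.0362]
tool_rot: [0.083, 0.997, -0.0, 0.001]
ft_force: [-1.3, 1.5, 6.0]
grip_width: 0.0126
grasp_force: 60.0
```

move_arm:
  moves:
    - [[0,0,0.001,-9,0],[0,0,0.001,-18,0],[0,0,0.001,-27,0],[0,0,0.001,-36,0],[0,0,0.001,-45,0]]

```text
clock: 4.53
eef_pos: [0.4606, -0.3024, 0.0362]
tool_rot: [0.461, 0.887, -0.002, 0.001]
ft_force: [-2.1, -4.2, 1.2]
grip_width: 0.0128
grasp_force: 59.3
```

move_arm:
  moves:
    - [[0,0,0,-8,0],[0,0,0,-15,0],[0,0,0,-20,0],[0,0,0,-24,0],[0,0,0,-25,0]]

```text
clock: 5.15
eef_pos: [0.4595, -0.3029, 0.0363]
tool_rot: [0.641, 0.768, -0.003, 0.001]
ft_force: [-4.8, -5.3, 2.3]
grip_width: 0.0129
grasp_force: 59.5
```

```bash
python3 - <<'E'
from h import *
o=monitor.get_obs();e=R.from_quat(o['tool_rot']).as_matrix()[:,1];print(o['eef_pos'],np.degrees(np.arctan2(e[1],e[0])),o['ft_force'],o['ft_torque'],o['grip_width'])
E
```

```text
[ 0.45947489 -0.30287491  0.03628964] 10.294834711769049 [-4.8440601  -5.26507295  2.31484868] [-1.12193699  0.95072661  0.0364257 ] 0.012856459304884982
```

move_arm:
  moves:
    - [[0,0,0,0,60],[0,0,0,0,60],[0,0,0.05,0,60],[0,0,0.1,0,60],[0,0,0.16,0,60]]

```text
clock: 5.78
eef_pos: [0.4604, -0.2995, 0.1965]
tool_rot: [0.64, 0.769, 0.0, -0.001]
ft_force: [0.5, -0.9, 0.0]
grip_width: 0.0512
grasp_force: 0.0
```

move_arm:
  moves:
    - [[0,0.01,0.06,10,60],[0,0.03,0.09,20,60],[0,0.06,0.1,30,60],[0,0.09,0.1,40,60],[0,0.1,0.1,50,60]]

```text
clock: 6.4
eef_pos: [0.461, -0.1985, 0.2962]
tool_rot: [0.251, 0.968, 0.0, 0.0]
ft_force: [0.2, 0.2, 0.4]
grip_width: 0.051
grasp_force: 0.0
```

move_arm:
  moves:
    - [[0,0,0,10,60],[0,0,0,20,60],[0,0,0,24.5,60],[0,0,0,24.5,60]]

```text
clock: 6.9
eef_pos: [0.4609, -0.1999, 0.2957]
tool_rot: [0.044, 0.999, 0.0, 0.0]
ft_force: [-0.4, 0.1, -0.6]
grip_width: 0.0513
grasp_force: 0.0
```

```bash
python3 - <<'E'
from h import *
import pickle
o=monitor.get_obs();c=vision.camera('wrist');print(o['clock'],o['eef_pos'],o['tool_rot'],o['joint_vel'].round(3))
e=R.from_quat(o['tool_rot']).as_matrix()[:,1];print(np.degrees(np.arctan2(e[1],e[0])))
pickle.dump((o,c),open('w2.pkl','wb'));cv2.imwrite('pics/w2.png',c['color'][:,:,::-1])
E
```

```text
6.9 [ 0.46089151 -0.19994539  0.29568367] [4.42407313e-02 9.99020892e-01 9.19763686e-05 8.35410496e-05] [-0.004  0.002  0.002 -0.001 -0.001  0.021]
84.92873126125913
```

View pics/w2.png

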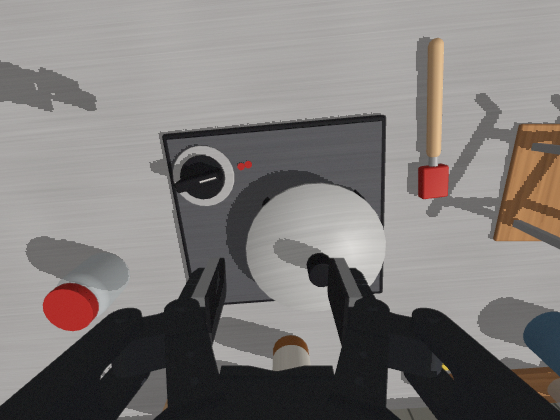

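The bar now points at the red dots, so the burner is off. The lid rim spans columns 247–385 with its top at row 184, and the knob is at about (320,266). I'll refine the lid centre from the rim edge.

```bash
python3 - <<'E'
from h import *
import pickle
from scipy.optimize import least_squares
o,c=pickle.load(open('w2.pkl','rb'))
uv=[(247,250),(385,246),(317,184),(259,217),(369,207),(263,287)]
for z in(.047,.051):
    P=ray(o,c,uv,z)[:,:2]
    s=least_squares(lambda p:np.hypot(*(P-p[:2]).T)-p[2],[.57,-.157,.095]);print(s.x,s.fun)
print('knob',ray(o,c,[(320,258),(320,266),(321,271)],.116))
E
```

```text
[ 0.57173807 -0.15496497  0.09358838] [ 0.00156604  0.00075275  0.00090949 -0.00125393 -0.00117535 -0.000799  ]
[ 0.56982866 -0.15535915  0.09263447] [ 0.00155008  0.00074508  0.00090022 -0.00124115 -0.00116337 -0.00079085]
knob [[ 0.54774544 -0.1577818   0.116     ]
 [ 0.55791272 -0.15824214  0.116     ]
 [ 0.56445847 -0.15737903  0.116     ]]
```

move_arm:
  moves:
    - [[0.05,0.02,0,0,80],[0.109,0.044,-0.03,0,80],[0.109,0.044,-0.09,0,80],[0.109,0.044,-0.13,0,80],[0.109,0.044,-0.13,0,80]]

```text
clock: 7.58
eef_pos: [0.5669, -0.1551, 0.1615]
tool_rot: [0.044, 0.999, 0.001, -0.005]
ft_force: [-0.5, 1.0, 0.7]
grip_width: 0.0687
grasp_force: 0.0
```

```bash
python3 - <<'E'
from h import *
import pickle
o=monitor.get_obs();c=vision.camera('wrist');print(o['clock'],o['eef_pos'],o['tool_rot'],o['joint_vel'].round(3))
pickle.dump((o,c),open('w3.pkl','wb'));cv2.imwrite('pics/w3.png',c['color'][:,:,::-1])
E
```

```text
7.575 [ 0.56694919 -0.15512312  0.16150147] [ 0.04421114  0.99901099  0.00110221 -0.00460561] [-0.006 -0.058  0.104  0.044 -0.001 -0.005]
```

View pics/w3.png

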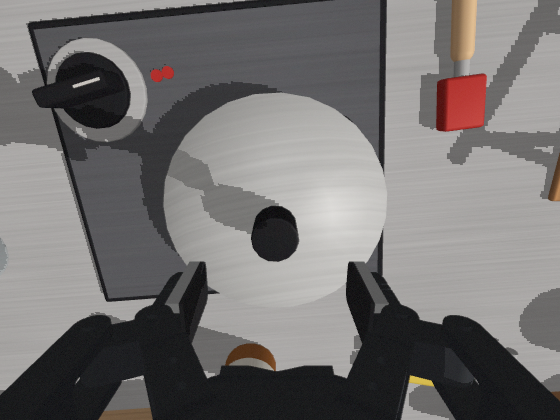

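Knob top face: columns 252–298, lower edge at row 261, so its centre is about (275,237). The fingers straddle it.

```bash
python3 - <<'E'
from h import *
import pickle
o,c=pickle.load(open('w3.pkl','rb'))
P=ray(o,c,[(275,237),(252,236),(298.5,236),(275,261.5)],.116);print(P)
E
```

```text
[[ 0.5678825  -0.15636316  0.116     ]
 [ 0.56585834 -0.17126981  0.116     ]
 [ 0.56853772 -0.14100155  0.116     ]
 [ 0.58546291 -0.15792804  0.116     ]]
```

move_arm:
  moves:
    - [[0,0,-0.04,0,80],[-0.001,0,-0.07,0,80],[-0.001,0,-0.0825,0,80],[-0.001,0,-0.0825,0,80],[-0.001,0,-0.0825,0,80]]

```text
clock: 8.25
eef_pos: [0.5704, -0.1568, 0.0854]
tool_rot: [0.044, 0.999, -0.0, 0.002]
ft_force: [0.0, 0.4, 0.0]
grip_width: 0.0681
grasp_force: 0.0
```

move_arm:
  moves:
    - [[-0.0015,0.0008,-0.003,0,80],[-0.0015,0.0008,-0.003,0,30],[-0.0015,0.0008,-0.003,0,10],[-0.0015,0.0008,-0.003,0,0],[-0.0015,0.0008,-0.003,0,0]]

```text
clock: 8.88
eef_pos: [0.5676, -0.1556, 0.0806]
tool_rot: [0.044, 0.999, -0.0, 0.0]
ft_force: [-1.4, 0.3, 3.2]
grip_width: 0.0307
grasp_force: 59.5
```

move_arm:
  moves:
    - [[0,0,0.01,0,0],[0,0,0.03,0,0],[0,0,0.06,0,0],[0,0,0.1,0,0],[0,0,0.1,0,0]]

```text
clock: 9.5
eef_pos: [0.5695, -0.1561, 0.1837]
tool_rot: [0.044, 0.999, -0.001, 0.003]
ft_force: [-0.0, -0.2, -4.2]
grip_width: 0.0307
grasp_force: 59.6
```

```bash
python3 - <<'E'
from h import *
import pickle
o=monitor.get_obs();c=vision.camera('wrist');print(o['clock'],o['eef_pos'],o['tool_rot'],o['ft_force'],o['ft_torque'])
pickle.dump((o,c),open('w4.pkl','wb'));cv2.imwrite('pics/w4.png',c['color'][:,:,::-1])
E
```

```text
9.5 [ 0.56951851 -0.15605174  0.18366396] [ 4.40630646e-02  9.99022493e-01 -7.59312753e-04  3.45377209e-03] [-0.0489143  -0.20743157 -4.21231544] [-0.02677043  0.01555971  0.02111536]
```

move_arm:
  moves:
    - [[0,0,0.03,0,0],[-0.01,0.03,0.06,0,0],[-0.02,0.08,0.07,0,0],[-0.03,0.13,0.07,0,0],[-0.04,0.18,0.07,0,0]]

```text
clock: 10.18
eef_pos: [0.5257, 0.0258, 0.2479]
tool_rot: [0.044, 0.999, -0.0, -0.002]
ft_force: [-0.5, 1.3, -3.3]
grip_width: 0.0306
grasp_force: 60.0
```

move_arm:
  moves:
    - [[-0.01,0.05,0,0,0],[-0.015,0.1,-0.01,0,0],[-0.02,0.14,-0.02,0,0],[-0.02,0.17,-0.027,0,0],[-0.02,0.174,-0.027,0,0]]

```text
clock: 10.8
eef_pos: [0.5054, 0.1998, 0.2199]
tool_rot: [0.042, 0.999, -0.001, -0.003]
ft_force: [0.5, 0.3, -3.9]
grip_width: 0.0305
grasp_force: 60.1
```

move_arm:
  moves:
    - [[0,0,0,0,0],[0,0,0,0,0]]

```text
clock: 11.05
eef_pos: [0.5073, 0.1974, 0.2228]
tool_rot: [0.045, 0.999, -0.0, -0.0]
ft_force: [-0.3, 0.1, -2.8]
grip_width: 0.0307
grasp_force: 60.1
```

```bash
python3 - <<'E'
from h import *
import pickle
o=monitor.get_obs();print(o['clock'],o['eef_pos'],o['tool_rot'],o['ft_force'],o['grasp_force'])
e=R.from_quat(o['tool_rot']).as_matrix()[:,1];print(np.degrees(np.arctan2(e[1],e[0])))
T=vision.camera('top');S=vision.camera('side');pickle.dump((o,T,S),open('v5.pkl','wb'))
f=lambda im,x,y,w,h:cv2.resize(im[y:y+h,x:x+w,::-1],(400,600),interpolation=cv2.INTER_CUBIC)
cv2.imwrite('pics/v5.png',np.hstack([f(T['color'],165,180,80,120),f(S['color'],260,190,100,150)]))
E
```

```text
11.05 [0.50728273 0.19743191 0.22282774] [ 4.47661778e-02  9.98997380e-01 -3.46636192e-04 -3.21814097e-04] [-0.27347138  0.09308409 -2.81254446] 60.056912899017334
84.86847104346315
```

View pics/v5.png

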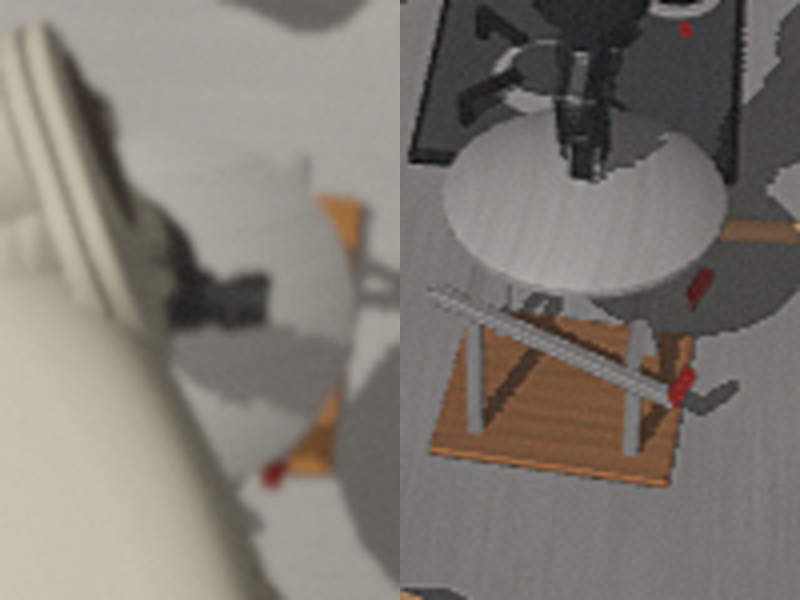

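In the side view the lid spans (443,193) to (727,205), with its bottom at (585,293). In the top view its right edge is at x≈353. I'll compare these with projections to get the per-camera bias.

```bash
python3 - <<'E'
from h import *
import pickle
o,T,S=pickle.load(open('v5.pkl','rb'))
c=o['eef_pos']+[.0015,0,-.0356]
a=np.linspace(0,2*np.pi,721)
C=np.vstack([c+np.c_[.095*np.cos(a),.095*np.sin(a),0*a+z] for z in (0,.006)])
q=proj(S,C);s=np.c_[(q[:,0]-260+.4)*4+400,(q[:,1]-190+.4)*4]
print('side L',s[s[:,0].argmin()],'R',s[s[:,0].argmax()],'B',s[s[:,1].argmax()],'T',s[s[:,1].argmin()])
q=proj(T,C);t=np.c_[(q[:,0]-165+.4)*5,(q[:,1]-180+.4)*5]
print('top R',t[t[:,0].argmax()],'T',t[t[:,1].argmin()],'B',t[t[:,1].argmax()])
# edge of lid in top image along rows
g=cv2.cvtColor(T['color'],cv2.COLOR_RGB2GRAY).astype(int)
for r in (205,215,225,232): print(r,[(x,g[r,x]) for x in range(222,246)])
# scale per mm
for C_,n in((T,'T'),(S,'S')):
  b=proj(C_,c);print(n,[(proj(C_,c+d)-b).round(2).tolist() for d in np.eye(3)*.01])
  k=np.array([.5184,.1993,.105]);b=proj(C_,k);print(n,[(proj(C_,k+d)-b).round(2).tolist() for d in np.eye(3)*.01])
E
```

```text
side L [443.39339409 194.27317177] R [728.53569067 199.38264845] B [589.95494854 295.98892921] T [581.62877226 103.94952459]
top R [353.85693918 310.17240443] T [176.81637601 134.51064353] B [169.24458956 494.65187254]
205 [(222, np.int64(162)), (223, np.int64(163)), (224, np.int64(163)), (225, np.int64(162)), (226, np.int64(162)), (227, np.int64(162)), (228, np.int64(162)), (229, np.int64(161)), (230, np.int64(160)), (231, np.int64(161)), (232, np.int64(161)), (233, np.int64(160)), (234, np.int64(159)), (235, np.int64(160)), (236, np.int64(160)), (237, np.int64(160)), (238, np.int64(161)), (239, np.int64(160)), (240, np.int64(160)), (241, np.int64(159)), (242, np.int64(160)), (243, np.int64(160)), (244, np.int64(160)), (245, np.int64(158))]
215 [(222, np.int64(148)), (223, np.int64(146)), (224, np.int64(145)), (225, np.int64(138)), (226, np.int64(138)), (227, np.int64(151)), (228, np.int64(159)), (229, np.int64(161)), (230, np.int64(161)), (231, np.int64(161)), (232, np.int64(159)), (233, np.int64(162)), (234, np.int64(160)), (235, np.int64(161)), (236, np.int64(160)), (237, np.int6
[... 766 characters left out ...]
224, np.int64(146)), (225, np.int64(145)), (226, np.int64(143)), (227, np.int64(145)), (228, np.int64(143)), (229, np.int64(141)), (230, np.int64(141)), (231, np.int64(138)), (232, np.int64(135)), (233, np.int64(129)), (234, np.int64(114)), (235, np.int64(96)), (236, np.int64(94)), (237, np.int64(97)), (238, np.int64(105)), (239, np.int64(115)), (240, np.int64(126)), (241, np.int64(138)), (242, np.int64(148)), (243, np.int64(153)), (244, np.int64(154)), (245, np.int64(157))]
T [[[0.13, -3.76]], [[-3.79, -0.03]], [[-0.6, -0.39]]]
T [[[0.12, -3.53]], [[-3.56, -0.03]], [[-0.54, -0.37]]]
S [[[-3.72, -0.25]], [[-0.28, 2.43]], [[0.08, -2.85]]]
S [[[-3.59, -0.25]], [[-0.29, 2.47]], [[0.06, -2.65]]]
```

```bash
python3 - <<'E'
from h import *
import pickle
T=pickle.load(open('top.pkl','rb'));S=pickle.load(open('side.pkl','rb'))
tg=cv2.cvtColor(T['color'],cv2.COLOR_RGB2GRAY).astype(int);sg=cv2.cvtColor(S['color'],cv2.COLOR_RGB2GRAY).astype(int)
Sl=R.from_euler('y',-.4).as_matrix()
cr=lambda x,y,z,p=(.5184,.1985,-.0878):np.r_[p[0],p[1],.105]+rz(p[2])@Sl@np.array([x,y,z])
for x in(.06,0.02,-.03,-.06):
  for y in(.05,-.05):
    e=[proj(T,cr(x,y+d,0))[0] for d in(.006,-.006)]; r=int(round((e[0][1]+e[1][1])/2)); x0=int(e[0][0])-4
    print('T',x,y,'pred L/R',e[0].round(1),e[1].round(1),'row',r,'from',x0,tg[r,x0:x0+15].tolist())
for x in(.06,0.0,-.05):
  for y in(.05,-.05):
    e=[proj(S,cr(x,y+d,0))[0] for d in(.006,-.006)]; u=int(round((e[0][0]+e[1][0])/2)); y0=int(e[1][1])-5
    print('S',x,y,'pred near/far',e[0].round(1),e[1].round(1),'col',u,'from',y0,sg[y0:y0+15,u].tolist())
rd=lambda c:(c['color'][:,:,0]>110)&(c['color'][:,:,1]<60)
for n,c,(x0,x1,y0,y1) in(('T',T,(170,235,255,285)),('S',S,(325,345,250,300))):
  k,l,st,ce=cv2.connectedComponentsWithStats(rd(c)[y0:y1,x0:x1].astype('uint8'))
  print(n,[( (s+[x0,y0,0,0,0]).tolist(),(m+[x0,y0]).round(1).tolist()) for s,m in zip(st[1:],ce[1:])])
  for y in(.05,-.05): print([proj(c,cr(-.0855,y+d,z))[0].round(1).tolist() for d in(.006,-.006) for z in(0,.024)])
E
```

```text
T 0.06 0.05 pred L/R [184.9 219.4] [189.2 219.8] row 220 from 180 [159, 158, 159, 159, 158, 157, 155, 145, 135, 123, 101, 89, 92, 108, 125]
T 0.06 -0.05 pred L/R [220.6 222.8] [224.9 223.2] row 223 from 216 [124, 126, 127, 128, 131, 134, 138, 137, 129, 111, 99, 103, 115, 117, 117]
T 0.02 0.05 pred L/R [184.3 233.1] [188.5 233.6] row 233 from 180 [158, 159, 159, 159, 158, 152, 144, 139, 130, 112, 112, 116, 117, 112, 111]
T 0.02 -0.05 pred L/R [219.7 236.5] [224. 237.] row 237 from 215 [106, 104, 105, 97, 98, 109, 129, 137, 133, 115, 93, 80, 78, 76, 76]
T -0.03 0.05 pred L/R [183.5 250.1] [187.7 250.5] row 250 from 179 [155, 155, 156, 155, 149, 141, 137, 138, 127, 113, 110, 115, 114, 113, 115]
T -0.03 -0.05 pred L/R [218.7 253.4] [222.9 253.8] row 254 from 214 [108, 100, 89, 80, 83, 105, 127, 132, 130, 120, 113, 113, 119, 115, 118]
T -0.06 0.05 pred L/R [183.  260.1] [187.2 260.5] row 260 from 179 [152, 150, 148, 137, 131, 134, 136, 136, 125, 103, 88, 95, 115, 125, 131]
T -0.06 -0.05 pred L/R [218.  263.4] [222.2 263.8] row 264 from 214 [90, 95, 97, 107, 125, 143, 141, 137, 121, 96, 80
[... 607 characters left out ...]
 pred near/far [315.1 283.2] [315.7 280.1] col 315 from 275 [87, 89, 96, 93, 70, 58, 84, 109, 106, 135, 121, 107, 92, 87, 94]
S -0.05 -0.05 pred near/far [320.3 258.5] [320.9 255.7] col 321 from 250 [85, 122, 119, 113, 115, 116, 118, 115, 105, 117, 124, 116, 112, 110, 108]
T [([183, 270, 4, 3, 9], [184.3, 271.0]), ([218, 273, 4, 4, 11], [219.5, 274.2])]
[[182.7, 268.5], [180.7, 271.5], [186.8, 268.9], [185.0, 271.9]]
[[217.5, 271.9], [216.1, 274.9], [221.7, 272.3], [220.4, 275.3]]
S [([332, 257, 5, 10, 24], [334.2, 261.2]), ([327, 282, 7, 10, 30], [329.9, 286.4])]
[[326.9, 288.4], [330.7, 283.1], [327.5, 285.3], [331.3, 280.0]]
[[331.5, 263.5], [335.2, 258.2], [332.0, 260.7], [335.7, 255.4]]
```

move_arm:
  moves:
    - [[0.0044,0.001,-0.015,0,0],[0.0044,0.001,-0.03,0,0],[0.0044,0.001,-0.043,0,0],[0.0044,0.001,-0.045,0,0],[0.0044,0.001,-0.045,0,0]]

```text
clock: 11.78
eef_pos: [0.5116, 0.1996, 0.178]
tool_rot: [0.044, 0.999, -0.0, -0.0]
ft_force: [-0.5, 0.1, -2.4]
grip_width: 0.0308
grasp_force: 60.2
```

move_arm:
  moves:
    - [[0,0,0,0,0],[0,0,0,0,0]]

```text
clock: 12.02
eef_pos: [0.512, 0.1997, 0.1788]
tool_rot: [0.044, 0.999, 0.0, 0.001]
ft_force: [-0.2, 0.3, -2.5]
grip_width: 0.0308
grasp_force: 60.2
```

move_arm:
  moves:
    - [[0,-0.001,-0.004,0,0],[0,-0.001,-0.0065,0,0],[-0.003,-0.001,-0.0105,0,0],[-0.006,-0.001,-0.015,0,0],[-0.006,-0.001,-0.015,0,0]]

```text
clock: 12.65
eef_pos: [0.5056, 0.1987, 0.1631]
tool_rot: [0.044, 0.999, 0.0, 0.0]
ft_force: [0.2, 0.6, 1.7]
grip_width: 0.0308
grasp_force: 61.1
```

move_arm:
  moves:
    - [[-0.002,0.0003,-0.004,0,0],[-0.004,0.0006,-0.008,0,0],[-0.0058,0.0008,-0.0126,0,0],[-0.0076,0.001,-0.0172,0,0],[-0.0076,0.001,-0.0172,0,0]]

```text
clock: 13.28
eef_pos: [0.4977, 0.1994, 0.1453]
tool_rot: [0.044, 0.999, -0.0, -0.0]
ft_force: [-0.5, 0.6, 2.2]
grip_width: 0.0305
grasp_force: 61.9
```

Tilting as planned. I'll check from the side before the last part.

```bash
python3 - <<'E'
from h import *
import pickle
o=monitor.get_obs();S=vision.camera('side');pickle.dump((o,S),open('v6.pkl','wb'))
cv2.imwrite('pics/v6.png',cv2.resize(S['color'][205:315,255:365,::-1],(600,600),interpolation=cv2.INTER_CUBIC))
E
```

```text
(no output)
```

View pics/v6.png

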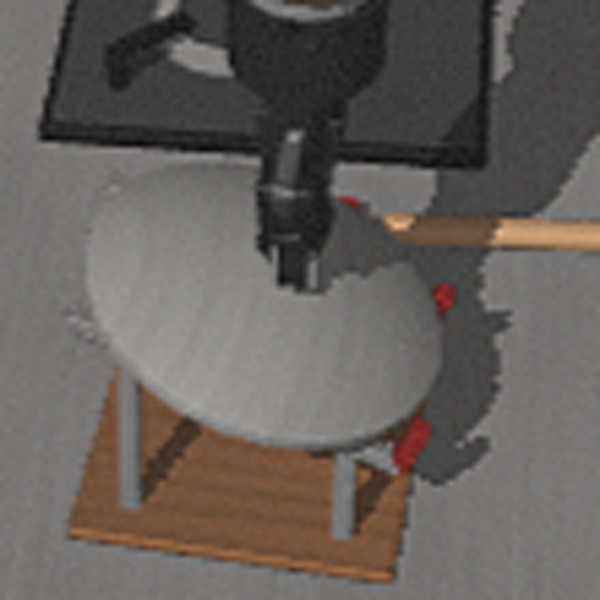

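The lid is tilted with its high edge on the rails. Its low edge is just above the rails, inside both stops (near stop at about (410,445)).

move_arm:
  moves:
    - [[-0.001,0.0002,-0.003,0,0],[-0.0018,0.0004,-0.006,0,0],[-0.0024,0.0005,-0.0085,0,0],[-0.0024,0.0005,-0.0085,0,0]]

```text
clock: 13.82
eef_pos: [0.4956, 0.1999, 0.1373]
tool_rot: [0.044, 0.999, -0.0, -0.0]
ft_force: [-0.4, -0.2, 3.2]
grip_width: 0.0306
grasp_force: 62.3
```

move_arm:
  moves:
    - [[0,0,-0.001,0,0],[0,0,-0.001,0,0]]

```text
clock: 14.08
eef_pos: [0.4953, 0.1999, 0.136]
tool_rot: [0.044, 0.999, -0.0, -0.001]
ft_force: [-1.7, -1.4, 0.7]
grip_width: 0.0304
grasp_force: 62.4
```

move_arm:
  moves:
    - [[-0.0003,0,-0.001,0,0],[-0.0003,0,-0.001,0,0]]

```text
clock: 14.32
eef_pos: [0.4952, 0.1999, 0.1354]
tool_rot: [0.044, 0.999, -0.0, -0.0]
ft_force: [-3.3, -1.5, 3.6]
grip_width: 0.0308
grasp_force: 62.4
```

move_arm:
  moves:
    - [[-0.0003,0,-0.001,0,0],[-0.0003,0,-0.001,0,0]]

```text
clock: 14.58
eef_pos: [0.4951, 0.1999, 0.1348]
tool_rot: [0.044, 0.999, -0.0, 0.0]
ft_force: [-3.0, -1.5, 4.9]
grip_width: 0.0301
grasp_force: 63.1
```

move_arm:
  moves:
    - [[0,0,-0.001,0,0],[0,0,-0.001,0,0]]

```text
clock: 14.82
eef_pos: [0.4951, 0.1999, 0.1348]
tool_rot: [0.044, 0.999, 0.0, 0.0]
ft_force: [-3.7, -2.4, 11.4]
grip_width: 0.0304
grasp_force: 63.5
```

Firm seat: the arm no longer descends and the force is rising. Releasing.

move_arm:
  moves:
    - [[0,0,0.001,0,0],[0,0,0.001,0,45],[0,0,0.001,0,60],[0,0,0.001,0,80],[0,0,0.001,0,80]]

```text
clock: 15.45
eef_pos: [0.4951, 0.2001, 0.1342]
tool_rot: [0.044, 0.999, -0.0, -0.0]
ft_force: [-0.5, -0.1, 1.5]
grip_width: 0.0683
grasp_force: 0.0
```

move_arm:
  moves:
    - [[0,0,0.02,0,80],[0,0,0.05,0,80],[0,0,0.1,0,80],[-0.04,-0.03,0.13,0,80],[-0.1,-0.08,0.15,0,80]]

```text
clock: 16.08
eef_pos: [0.409, 0.1312, 0.2815]
tool_rot: [0.043, 0.999, 0.0, 0.002]
ft_force: [0.7, -0.3, 1.1]
grip_width: 0.0683
grasp_force: 0.0
```

move_arm:
  moves:
    - [[0,-0.06,0.02,0,80],[0,-0.12,0.02,0,80],[0,-0.18,0.02,0,80],[0,-0.24,0.02,0,80],[0,-0.24,0.02,0,80]]

```text
clock: 16.7
eef_pos: [0.4082, -0.1125, 0.2998]
tool_rot: [0.048, 0.999, -0.0, 0.0]
ft_force: [0.4, 0.6, -0.5]
grip_width: 0.0683
grasp_force: 0.0
```

```bash
python3 - <<'E'
from h import *
import pickle
o=monitor.get_obs();print(o['clock'],o['eef_pos'],o['ft_force'],o['grip_width'])
S=vision.camera('side');T=vision.camera('top');pickle.dump((S,T),open('v7.pkl','wb'))
Sl=R.from_euler('y',-.4).as_matrix();a=np.linspace(0,2*np.pi,73)
def ov(c,x0,y0,w,h):
    k=6;im=cv2.resize(c['color'][y0:y0+h,x0:x0+w,::-1],None,fx=k,fy=k,interpolation=cv2.INTER_CUBIC)
    for r,z,col in((.095,0,(0,255,0)),(.016,.071,(255,255,0))):
        P=np.array([.5184,.198,.105])+(rz(-.0878)@Sl@np.c_[r*np.cos(a),r*np.sin(a),0*a+z].T).T
        q=(proj(c,P)-[x0,y0]+.5)*k;cv2.polylines(im,[q.astype(int)],True,col,1)
    return im
cv2.imwrite('pics/v7.png',np.hstack([ov(T,165,195,66,90),ov(S,265,210,66,90)]))
E
```

```text
16.7 [ 0.40819022 -0.1124503   0.29984935] [ 0.38764628  0.59829891 -0.48719695] 0.06831963279250591
```

View pics/v7.png

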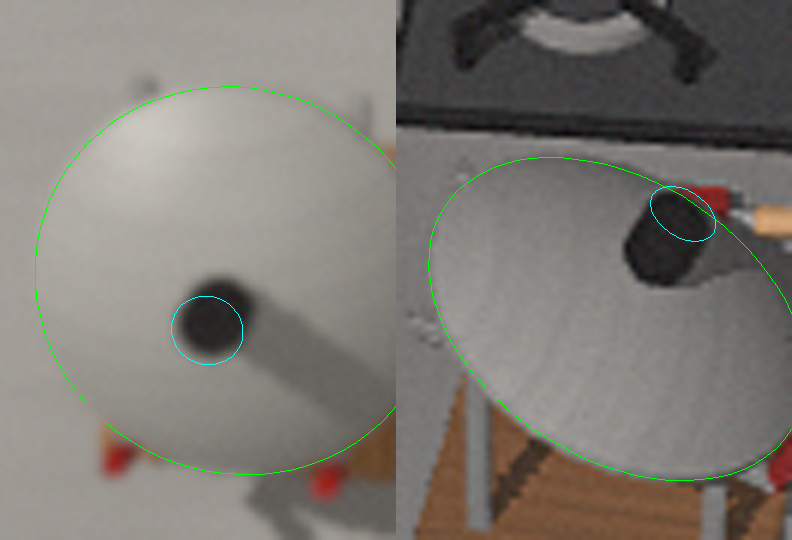

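```bash
python3 - <<'E'
from h import *
import pickle
from scipy.optimize import least_squares
S,T=pickle.load(open('v7.pkl','rb'))
Sl=R.from_euler('y',-.4).as_matrix();a=np.linspace(0,2*np.pi,73)
def hull(c,dx,dy,x0,y0,k=8):
    im=np.zeros((60*k,60*k),'uint8')
    P=np.vstack([np.array([.5184,.198,.105])+(rz(-.0878)@Sl@np.c_[dx+.016*np.cos(a),dy+.016*np.sin(a),0*a+z].T).T for z in(.041,.071)])
    q=((proj(c,P)-[x0,y0]+.5)*k).astype('int32');cv2.fillConvexPoly(im,cv2.convexHull(q),255)
    return cv2.resize(im,(60,60),interpolation=cv2.INTER_AREA)/255.
for n,c,x0,y0 in(('T',T,170,215),('S',S,350-45+30-15,215)):
    g=cv2.cvtColor(c['color'],cv2.COLOR_RGB2GRAY)[y0:y0+60,x0:x0+60]
    m=(g<70).astype('uint8');k,l,st,ce=cv2.connectedComponentsWithStats(m)
    h=hull(c,0,0,x0,y0);hy,hx=np.mgrid[:60,:60]
    p=np.array([(h*hx).sum(),(h*hy).sum()])/h.sum()
    i=min(range(1,k),key=lambda j:abs(ce[j]-p).sum() if st[j][4]>30 else 999)
    J=[];
    for d in((.005,0),(0,.005)):
        h2=hull(c,*d,x0,y0);J.append((np.array([(h2*hx).sum(),(h2*hy).sum()])/h2.sum()-p)/5)
    print(n,'obs',ce[i],st[i],'pred',p,h.sum(),'mm',np.linalg.solve(np.array(J).T,ce[i]-p))
# stop pixels now vs before
E
```

```text
T obs [30.72380952 32.41904762] [ 25  27  12  12 105] pred [30.05210127 32.97296203] 154.9019607843137 mm [ 1.73557873 -1.74252853]
S obs [12.1171875   9.77539062] [  0   0  25  21 512] pred [nan nan] 0.0 mm [nan nan]<stdin>:15: RuntimeWarning: invalid value encountered in divide
<stdin>:19: RuntimeWarning: invalid value encountered in divide
```

The lid is within about 2 mm of its place, so I'm handing in.

```bash
python3 -c "
from h import *
print(job.job_done())"
```

```text
the job is handed in; nothing more can be done
None
```

The burner is off, the lid rests knob-up on the rails within about 2 mm of its place (measured from the top camera; tolerance 8 mm), the gripper is clear, and the job was handed in at about 17 s; no verdict was returned.

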